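Load and close the chilled sample station

ROBOT

A 7-joint arm with a two-finger parallel gripper is mounted at the origin on the work surface. World frame = base frame: x ahead of the robot, y to its left, z up, the work surface at z = 0. Lengths are in m, angles in rad, forces in N, time in s.
With the tool pointing down it reaches from about 0.35 to 0.9 m from the base axis. Payload 19.9 kg.
Tool frame: the origin (TCP) lies on the centre line of the jaws, within the pads' length; the fingertips stand ctrl.tip_extent ahead of it and the grasp point (between the pads) lies 2 mm behind it (ctrl.tip_extent is the distance from the TCP to the fingertips, in m); z points along the fingers, y is the line along which they close (so a half turn about z gives the same grasp; the last joint's range is limited). The gripper opens to 94 mm and grips with 3 to 60 N. Pads are 16 mm wide; open, the fingers measure 119 mm over their backs; the gripper's body (75 mm by 177 mm) begins 78 mm behind the grasp point.
Start: joints at [-1.292, 0.417, -0.01, 1.614, 0.005, 1.111, -0.053], TCP at [0.196, 0.593, 0.222] pointing down, gripper open.
Joint ranges: [-2.81, 2.81], [-0.39, 2.02], [-1.27, 1.25], [0.06, 2.57], [-1.19, 4.33], [0.19, 2], [-2.82, 2.82]. Speed limits (rad/s): [1.89, 1.89, 2.39, 2.39, 3.01, 3.01, 3.01].

INTERFACE

Orientations are given as a unit quaternion [x, y, z, w].
In Python, from cell import ctrl gives the robot as it stands.
- The arm moves only by the tool jog_arm, never from a script. Its argument "increments" is one flat list of numbers, 7 for each row, row after row: the shift along the tool's x, y, z in units of 20 cm (1.0 is 20 cm), then the turn, a rotation vector about the tool's x, y, z in units of pi rad (1.0 is pi rad), then the closure, from 0 (fully open) to 1 (shut). A call has exactly 10 rows; each row is the pose to reach, as a shift and turn from the pose commanded when the call began, along the tool's axes at that moment, turning the shorter way round; what a row does not reach only later rows make up. A row lasts 1/12 s, in which the tool goes at most 41.7 mm and 7.16 degrees, less where a joint would pass 70% of its speed; a pose out of reach is approached as far as the arm can. A call with a number of a shift or a turn outside -1 to 1 is refused whole. A call with a gripper value outside its range is refused whole. The fingers move at their own pace and stop on an object; the grip force is fixed at half the most. Time passes only in rows, so rows that repeat a pose let the fingers close, or fill a call up. It gives the time, the measured TCP pose, the force, the opening and the grip force at its end, in the units of the state.
- ctrl.read_state(): the state, without advancing time (a new reading comes with each control period).
- ctrl.read_camera(name): name is "side" or "top" or "wrist"; returns (picture, depth): 384x512x3 uint8, red, green, blue; 384x512 float32, m along the optical axis (not along the pixel's ray), 0 where there is no reading.
- ctrl.get_calibration(name): a dict with "intrinsics" (3x3 intrinsics, pixels), "k1" (the pictures are not rectified: a ray, as slopes to the right and down, at radius r is drawn at 1 + k1 r^2 times it, then the intrinsics apply), "T" (4x4, takes a point from camera to world coordinates); the wrist camera has in their place "T_tool_cam" (4x4, takes a point from camera to tool coordinates, whose origin is the TCP and whose axes are the flange's). Camera axes: x right, y down, z forward; pixel columns grow to the right and rows downward; lengths in m; the calibration is good to about 2 mm. A picture is of the moment at which its call begins: read the wrist's pose just before it. get_calibration takes no time and is no camera call.
- ctrl.close_job(): hands the job in; it is judged then, once.
The state is a dict: "clock": time; "q": joint angles; "qvel": joint speeds; "effort": joint torques, N m; "tool_pos": TCP position; "eef_rot": TCP orientation; "wrist_force": force on the tool from outside, world axes, zero at the start; "wrist_torque": the same for the moment, N m; "finger_gap": finger opening in m; "gripper_force": force on a finger pad.
Only numpy, scipy, OpenCV 4.12 (cv2) and the standard library are available. Lean on these libraries where they do the work, as an engineer would, in place of code of your own. Each camera call takes 0.05 s, during which the arm holds its last target. There are 200 camera calls.

TASK

Pull the sample station's hinged cover fully down towards you, lay every tray that is out on the bench in the seat of its own colour and press it down to its stop, so that it sits level and flush with the coloured frame. Then swing the cover back up until it is fully closed over the trays. Leave the bottle, the tip box and the jar where they stand.

Things in the scene. Friction and masses are not known exactly. Their poses are not given: they have to be found in the camera images.
- station: Grey and white chilled sample station, fixed, 262 deep x 384 wide x 100 mm high. Origin on the bench under the middle of the cover's hinge line; x points away from the hinge to the back, y left, z up. Three coloured seats behind the hinge (x 8 to 86 mm, tops 60 mm above the bench), side walls at y +-184 mm, 62 mm high; from x = 90 mm a box 100 mm high.
- cover (a joint): Grey flap over the seats, 352 wide x 145 x 6 mm, with a 65 mm flange hanging from its free edge; hinged at its bottom edge on the robot's side. Rad: 0 closed (leans back over the seats, 55 deg above level), 1.66 open on its stop (towards the robot, 30 deg above level). 350 g, nearly free, falls softly to either end. From the hinge, cover_grip lies at angle 0.96 + value above the station's +x.
- cover_hinge (a point): Middle of the cover's hinge line, 60 mm above the bench.
- cover_grip (a point): Centre of the yellow grip roller at the middle of the cover's free edge: 20 mm diameter, 30 mm long, along the station's y, 175 mm from the hinge line, on a stem 18 mm wide; the flap's edge is 30 mm away. Pinched from above across its flat ends (30 mm, along y) it turns between the fingers as the cover swings.
- bottle: Bystander: clear bottle with blue cap, 76 mm in diameter, 190 mm high. Origin under its centre.
- tipbox: Bystander: white box with blue lid, 88 x 123 x 61 mm. Origin under its centre.
- jar: Bystander: amber jar with white lid, 64 mm in diameter, 80 mm high. Origin under its centre.
- tray_blue: Loose flat blue sample tray, 64 (x) x 96 (y) x 10 mm, with rows of dark wells and on its middle an upright grip rib 36 mm long (x), 16 mm thick (y), whose top is 39 mm above the underside. About 80 to 170 g. Origin at the centre of the underside, z up. Same when turned by half a turn. May be absent.
- seat_blue: Seat with blue frame in the station, for the blue tray: recess 69 (x) x 101 (y) mm in a frame 77 x 113 mm. Origin at the centre of its underside, 30 mm above the bench; frame top 30 mm above the origin. x, y as the station's (tray x along seat x). The recess floor is a stiff sliding pad. Which seat is left, middle or right varies.
- pad_blue (a joint): Sliding metal pad in the blue seat, m: at 0 it is up, its top 28 mm above the seat's origin, a tray on it stands 8 mm proud of the frame; at 0.008 it is on its stop and the tray's top is flush with the frame. It resists with about 8 N, carries a tray without sinking, and stays where it is pressed (no spring).
- tray_orange: Loose flat orange sample tray, 64 (x) x 96 (y) x 10 mm, with rows of dark wells and on its middle an upright grip rib 36 mm long (x), 16 mm thick (y), whose top is 39 mm above the underside. About 80 to 170 g. Origin at the centre of the underside, z up. Same when turned by half a turn. May be absent.
- seat_orange: Seat with orange frame in the station, for the orange tray: recess 69 (x) x 101 (y) mm in a frame 77 x 113 mm. Origin at the centre of its underside, 30 mm above the bench; frame top 30 mm above the origin. x, y as the station's (tray x along seat x). The recess floor is a stiff sliding pad. Which seat is left, middle or right varies.
- pad_orange (a joint): Sliding metal pad in the orange seat, m: at 0 it is up, its top 28 mm above the seat's origin, a tray on it stands 8 mm proud of the frame; at 0.008 it is on its stop and the tray's top is flush with the frame. It resists with about 8 N, carries a tray without sinking, and stays where it is pressed (no spring).
- tray_green: Loose flat green sample tray, 64 (x) x 96 (y) x 10 mm, with rows of dark wells and on its middle an upright grip rib 36 mm long (x), 16 mm thick (y), whose top is 39 mm above the underside. About 80 to 170 g. Origin at the centre of the underside, z up. Same when turned by half a turn. May be absent.
- seat_green: Seat with green frame in the station, for the green tray: recess 69 (x) x 101 (y) mm in a frame 77 x 113 mm. Origin at the centre of its underside, 30 mm above the bench; frame top 30 mm above the origin. x, y as the station's (tray x along seat x). The recess floor is a stiff sliding pad. Which seat is left, middle or right varies.
- pad_green (a joint): Sliding metal pad in the green seat, m: at 0 it is up, its top 28 mm above the seat's origin, a tray on it stands 8 mm proud of the frame; at 0.008 it is on its stop and the tray's top is flush with the frame. It resists with about 8 N, carries a tray without sinking, and stays where it is pressed (no spring).
Things that resemble listed ones, but are neither listed nor needed, are in the scene too. What is shaped like the tray_green but pink or purple is not meant.

How it is judged:
On the way, in this order (a step that is already met when the one before it is completed fails the run):
1. the cover is pulled down onto its open stop (value of joint cover above 1.5 rad), for 0.2 s.
2. with the cover open, every tray is level and pressed flush into the seat of its colour (value of joint cover above 1.2 rad and horizontal distance between tray_blue and seat_blue below 0.005 m and z of tray_blue in the frame of seat_blue between 0.015 and 0.0225 m and angle between each of tray_blue, tray_orange, tray_green's own z axis and vertical below 0.05 rad and angle between the x axis of tray_blue and the x axis of seat_blue, either way round below 0.12 rad and horizontal distance between tray_orange and seat_orange below 0.005 m and z of tray_orange in the frame of seat_orange between 0.015 and 0.0225 m and angle between the x axis of tray_orange and the x axis of seat_orange, either way round below 0.12 rad and horizontal distance between tray_green and seat_green below 0.005 m and z of tray_green in the frame of seat_green between 0.015 and 0.0225 m and angle between the x axis of tray_green and the x axis of seat_green, either way round below 0.12 rad), for 0.2 s.
3. the cover is closed (value of joint cover below 0.06 rad), for 0.2 s.
At the end, for the whole second after the job is handed in: Every tray present lies in the recess of the seat of its colour (within 5 mm of its centre), level within 0.05 rad, its top flush with the frame within 2.5 mm, at rest, and the cover is closed (within 0.06 rad) (value of joint cover below 0.06 rad and velocity of joint cover below 0.05 rad/s and horizontal distance between tray_blue and seat_blue below 0.005 m and z of tray_blue in the frame of seat_blue between 0.015 and 0.0225 m and angle between each of tray_blue, tray_orange, tray_green's own z axis and vertical below 0.05 rad and angle between the x axis of tray_blue and the x axis of seat_blue, either way round below 0.12 rad and horizontal distance between tray_orange and seat_orange below 0.005 m and z of tray_orange in the frame of seat_orange between 0.015 and 0.0225 m and angle between the x axis of tray_orange and the x axis of seat_orange, either way round below 0.12 rad and horizontal distance between tray_green and seat_green below 0.005 m and z of tray_green in the frame of seat_green between 0.015 and 0.0225 m and angle between the x axis of tray_green and the x axis of seat_green, either way round below 0.12 rad and linear speed of each of tray_blue, tray_orange, tray_green below 0.02 m/s); the robot touches nothing.
It fails at once if the bottle is pushed more than 30 mm or tipped (distance of bottle from where it was at the start of the episode above 0.03 m or angle between bottle's own z axis and vertical above 0.4 rad).
It fails at once if the tipbox is pushed more than 30 mm or tipped (distance of tipbox from where it was at the start of the episode above 0.03 m or angle between tipbox's own z axis and vertical above 0.4 rad).
It fails at once if the jar is pushed more than 30 mm or tipped (distance of jar from where it was at the start of the episode above 0.03 m or angle between jar's own z axis and vertical above 0.4 rad).
Of tray_blue, tray_orange, tray_green only 2 to 3 are there at a start; the rules pass over those that are not, and their reading is None.
At some moment in a run one of tray_blue, tray_orange, tray_green may be knocked a few centimetres aside while the robot is not near it.
It also fails if it takes over 210 s, if anything falls off the work surface, if the arm or the gripper's body presses on something with over 40 N, if the wrist force passes 120 N, or if a joint passes its speed limit or range.

## Working session

There is one attempt and no reset: what is moved stays moved. The work goes in short steps, Python scripts to look and compute and a tool call to move; the robot and the scene stay as the last step left them, time stands still between calls to the robot, and variables do not carry over. Pictures are saved under pics/ and viewed, at most 14 in all, crops included, and the job is handed in when it is done.

Besides the shell and the picture viewer there is one more tool, called after "Request:" as name(argument=value, ...) on one line, values as JSON. jog_arm: Moves the arm, as the interface text tells. Shifts and turns lie within -1 to 1; 1 stands for 20 cm of shift or pi rad of turn. Its arguments: {"type":"object","properties":{"increments":{"type":"array","items":{"type":"number","minimum":-1,"maximum":1}}},"required":["increments"]}

```bash
mkdir -p pics; ls; python3 - <<'E'
from cell import ctrl
import cv2,numpy as np
s=ctrl.read_state();print(s['tool_pos'],s['eef_rot'],s['finger_gap'],ctrl.tip_extent,s['clock'])
for n in ['side','top','wrist']:
    im,d=ctrl.read_camera(n);cv2.imwrite(f'pics/{n}0.png',im[:,:,::-1]);np.savez(f'{n}0.npz',im=im,d=d)
    c=ctrl.get_calibration(n);print(n,c)
E
```

```text
pics
[0.19640255 0.59295466 0.22182467] [ 1.59222422e-01  9.87242542e-01 -6.17114404e-04 -5.00875931e-05] 0.09420149632750087 0.017 0.0
side {'intrinsics': array([[394.62047805,   0.        , 260.88462939],
       [  0.        , 394.62047805, 194.63212538],
       [  0.        ,   0.        ,   1.        ]]), 'k1': 0.02891223153580647, 'T': array([[ 0.99057426, -0.06759545,  0.11913642,  0.43471639],
       [-0.13534752, -0.61676333,  0.77542507, -0.80122604],
       [ 0.02106377, -0.78424094, -0.62009876,  0.81302583],
       [ 0.        ,  0.        ,  0.        ,  1.        ]])}
top {'intrinsics': array([[413.10462997,   0.        , 252.38749102],
       [  0.        , 413.10462997, 198.50586145],
       [  0.        ,   0.        ,   1.        ]]), 'k1': -0.02552249180653471, 'T': array([[ 0.02757524, -0.9784601 ,  0.204586  ,  0.23659182],
       [-0.99961565, -0.02757609,  0.00284741,  0.02489822],
       [ 0.0028556 , -0.20458589, -0.97884445,  1.59082006],
       [ 0.        ,  0.        ,  0.        ,  1.        ]])}
wrist {'intrinsics': array([[311.58955149,   0.        , 252.51421983],
       [  0.        , 311.58955149, 194.47754023],
       [  0.        ,   0.        ,   1.        ]]), 'k1': -0.02572730597975296, 'T_tool_cam': array([[ 2.82316547e-04, -9.71740073e-01, -2.36053278e-01,
         6.77899216e-02],
       [ 9.99999881e-01,  3.67965394e-04, -3.18784833e-04,
         3.35119113e-04],
       [ 3.96635434e-04, -2.36053160e-01,  9.71740062e-01,
        -1.62509460e-01],
       [ 0.00000000e+00,  0.00000000e+00,  0.00000000e+00,
         1.00000000e+00]])}
```

View pics/top0.png

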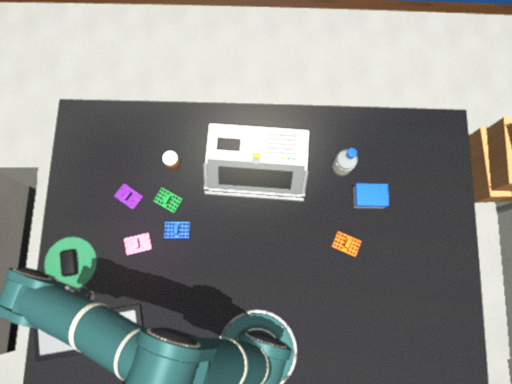

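View pics/side0.png

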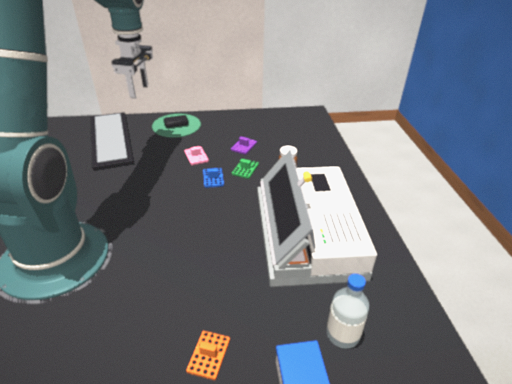

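```bash
cat > h.py <<'E'
from cell import ctrl
import cv2,numpy as np
from scipy.spatial.transform import Rotation as R
def snap(n,save=None):
    s=ctrl.read_state(); im,d=ctrl.read_camera(n); c=ctrl.get_calibration(n)
    if n=='wrist':
        T=np.eye(4);T[:3,:3]=R.from_quat(s['eef_rot']).as_matrix();T[:3,3]=s['tool_pos'];T=T@c['T_tool_cam']
    else: T=c['T']
    if save: cv2.imwrite('pics/'+save,im[:,:,::-1])
    return im,d,c['intrinsics'],c['k1'],T
def rays(uv,K,k1):
    p=cv2.undistortPoints(np.float64(uv).reshape(-1,1,2),K,np.array([k1,0,0,0.]))[:,0]
    return np.c_[p,np.ones(len(p))]
def cloud(v):
    im,d,K,k1,T=v; h,w=d.shape
    uv=np.stack(np.meshgrid(np.arange(w),np.arange(h)),-1).reshape(-1,2)
    P=rays(uv,K,k1)*d.reshape(-1,1); P=P@T[:3,:3].T+T[:3,3]
    P[d.reshape(-1)==0]=np.nan
    return P.reshape(h,w,3)
def plane(uv,z,v):
    im,d,K,k1,T=v; r=rays(uv,K,k1)@T[:3,:3].T
    return T[:3,3]+r*((z-T[2,3])/r[:,2])[:,None]
HUE={'orange':(5,18),'green':(50,75),'blue':(100,118),'yellow':(20,33)}
def mask(im,c,smin=120,vmin=60):
    h=cv2.cvtColor(im,cv2.COLOR_RGB2HSV);a,b=HUE[c]
    return cv2.inRange(h,(a,smin,vmin),(b,255,255))
def pose(): 
    s=ctrl.read_state();return np.array(s['tool_pos']),R.from_quat(s['eef_rot']).as_matrix(),s
def rect(xy):
    (c,(w,h),a)=cv2.minAreaRect(np.float32(xy)*1000)
    if w<h: w,h,a=h,w,a+90
    return np.array(c)/1000,w,h,((a+90)%180)-90   # a: direction of long side
def trays(v,names=('blue','orange','green'),z=.01):
    for c in names:
        m=cv2.morphologyEx(mask(v[0],c),cv2.MORPH_CLOSE,np.ones((5,5)))
        for k in cv2.findContours(m,cv2.RETR_EXTERNAL,cv2.CHAIN_APPROX_NONE)[0]:
            if cv2.contourArea(k)<80: continue
            xy=plane(k.reshape(-1,2),z,v)[:,:2]
            q,w,h,a=rect(xy); print(c,k.reshape(-1,2).mean(0).round(),q.round(4),'size',round(w),round(h),'long dir',round(a,1))
E
python3 - <<'E'
from h import *
v={}
for n in['top','side']:
    z=np.load(n+'0.npz');c=ctrl.get_calibration(n);v[n]=(z['im'],z['d'],c['intrinsics'],c['k1'],c['T']);print(n);trays(v[n])
    P=cloud(v[n]);m=(mask(v[n][0],'yellow')>0)&(P[...,0]>.3)&(P[...,2]>.15);print('yellow',m.sum(),np.nanmedian(P[m],0),np.nanmax(P[m],0) if m.any() else 0)
    b=(abs(P[...,2]-.1)<.006)&(P[...,0]>.4)&(abs(P[...,1])<.4)
    b=cv2.morphologyEx(b.astype(np.uint8),cv2.MORPH_OPEN,np.ones((3,3)))
    n_,L,S,C=cv2.connectedComponentsWithStats(b);
    for i in range(1,n_):
        if S[i,4]>300: print(S[i],rect(P[L==i][:,:2]),P[L==i].min(0),P[L==i].max(0))
p=P
P=cloud(v['top'])
for u in [(208,196),(302,200),(255,182),(255,165),(255,130),(211,128),(306,131),(345,160)]: print(u,P[u[1],u[0]].round(3))
E
```

```text
top
blue [176. 230.] [0.437  0.3173] size 101 66 long dir -88.3
blue [372. 194.] [ 0.5982 -0.44  ] size 134 94 long dir 89.4
blue [460.   1.] [ 1.4804 -0.8594] size 467 15 long dir -87.5
orange [346. 243.] [ 0.4013 -0.3345] size 102 72 long dir 67.9
orange [493. 161.] [ 0.7605 -0.9256] size 363 169 long dir -6.0
orange [387.   5.] [ 1.4552 -0.5406] size 1096 51 long dir 90.0
orange [94.  1.] [1.4327 0.7496] size 837 12 long dir -88.9
green [168. 200.] [0.553  0.3614] size 99 67 long dir 62.2
yellow 21 [0.67793441 0.02058122 0.21202331] [0.68362455 0.0309803  0.21838009]
[ 206  124  103   41 2843] (array([0.76185284, 0.01625238]), 383.417724609375, 140.6890869140625, 87.64861297607422) [ 0.68455162 -0.17667281  0.09400494] [0.83651197 0.20886866 0.10599525]
side
blue [302. 364.] [ 0.5958 -0.379 ] size 98 97 long dir -89.1
blue [356. 282.] [ 0.7848 -0.1831] size 54 43 long dir 72.3
blue [213. 177.] [0.4373 0.3189] size 113 68 long dir 88.8
blue [472.  99.] [1.9555 1.5023] size 3325 656 long dir 56.2
orange [208. 355.] [ 0.4011 -0.333 ] size 103 68 long dir 67.9
orange [427. 163.] [1.1321 0.306 ] size 887 314 long dir -89.5
green [245. 168.] [0.5524 0.3631] size 107 70 long dir 62.3
yellow 57 [0.68004696 0.01011761 0.21203018] [0.68930956 0.03046325 0.21713363]
[ 297  167   80   93 4259] (array([0.75202319, 0.01810307]), 386.12646484375, 163.4461212158203, 86.60267639160156) [ 0.66020029 -0.17765515  0.09416624] [0.83722179 0.21089449 0.10599669]
(208, 196) [ 0.574  0.205 -0.001]
(302, 200) [ 0.562 -0.162  0.032]
(255, 182) [0.609 0.021 0.11 ]
(255, 165) [0.657 0.023 0.169]
(255, 130) [0.816 0.027 0.1  ]
(211, 128) [0.817 0.194 0.106]
(306, 131) [ 0.819 -0.169  0.097]
(345, 160) [ 0.693 -0.306  0.142]
```

Request:
jog_arm(increments=[-0.2, -0.12, -0.1, 0, 0, 0, 0, -0.4, -0.24, -0.2, 0, 0, 0, 0, -0.6, -0.36, -0.2, 0, 0, 0, 0, -0.8, -0.48, -0.2, 0, 0, 0, 0, -1, -0.61, -0.2, 0, 0, 0, 0, -1, -0.61, -0.2, 0, 0, 0, 0, -1, -0.61, -0.2, 0, 0, 0, 0, -1, -0.61, -0.2, 0, 0, 0, 0, -1, -0.61, -0.2, 0, 0, 0, 0, -1, -0.61, -0.2, 0, 0, 0, 0])

```text
clock: 0.98
tool_pos: [0.347, 0.4155, 0.2623]
eef_rot: [0.158, 0.987, -0.0, -0.0]
wrist_force: [0.1, 1.0, -0.8]
finger_gap: 0.0938
gripper_force: 0.0
```

Request:
jog_arm(increments=[-0.2, -0.12, -0.1, 0, 0, 0, 0, -0.4, -0.24, -0.2, 0, 0, 0, 0, -0.6, -0.36, -0.2, 0, 0, 0, 0, -0.8, -0.48, -0.2, 0, 0, 0, 0, -1, -0.61, -0.2, 0, 0, 0, 0, -1, -0.61, -0.2, 0, 0, 0, 0, -1, -0.61, -0.2, 0, 0, 0, 0, -1, -0.61, -0.2, 0, 0, 0, 0, -1, -0.61, -0.2, 0, 0, 0, 0, -1, -0.61, -0.2, 0, 0, 0, 0])

```text
clock: 1.82
tool_pos: [0.4986, 0.2376, 0.3022]
eef_rot: [0.158, 0.987, -0.0, -0.0]
wrist_force: [-0.6, 0.7, -0.5]
finger_gap: 0.0945
gripper_force: 0.0
```

```bash
cat >> h.py <<'E'
def togo(p,ydir):
    """increments from here to TCP p, tool straight down, tool y along world angle ydir (deg, either way round)"""
    t,M,s=pose(); sh=M.T@(np.array(p)-t)/.2
    best=None
    for a in (ydir,ydir+180):
        y=np.array([np.cos(np.radians(a)),np.sin(np.radians(a)),0]);z=np.array([0,0,-1.]);W=np.c_[np.cross(y,z),y,z]
        r=R.from_matrix(M.T@W).as_rotvec()/np.pi
        if best is None or np.linalg.norm(r)<np.linalg.norm(best): best=r
    print('shift',sh.round(3),'turn',best.round(4),'| at',t.round(4),'q7',round(s['q'][6],2),'gap',round(s['finger_gap'],4),'F',np.round(s['wrist_force'],1),'t',s['clock'])
E
python3 - <<'E'
from h import *
togo([.679,.021,.30],87.3)
E
```

```text
shift [-1.195 -0.748  0.011] turn [-0.     -0.0002 -0.0859] | at [0.4986 0.2376 0.3022] q7 0.81 gap 0.0945 F [-0.6  0.7 -0.5] t 1.8167
```

Request:
jog_arm(increments=[-0.2, -0.12, 0, 0, 0, -0.02, 0, -0.4, -0.25, 0, 0, 0, -0.04, 0, -0.6, -0.37, 0, 0, 0, -0.06, 0, -0.8, -0.5, 0, 0, 0, -0.086, 0, -0.9, -0.6, 0, 0, 0, -0.086, 0, -1, -0.7, 0, 0, 0, -0.086, 0, -1, -0.75, 0, 0, 0, -0.086, 0, -1, -0.75, 0, 0, 0, -0.086, 0, -1, -0.75, 0, 0, 0, -0.086, 0, -1, -0.75, 0, 0, 0, -0.086, 0])

```text
clock: 2.65
tool_pos: [0.6419, 0.0332, 0.3025]
eef_rot: [0.023, 1.0, 0.0, -0.0]
wrist_force: [-0.3, 1.4, 0.5]
finger_gap: 0.0942
gripper_force: 0.0
```

```bash
python3 - <<'E'
from h import *
togo([.679,.021,.30],87.3)
v=snap('wrist','w1.png');P=cloud(v)
m=(mask(v[0],'yellow')>0)&(P[...,2]>.17)&(P[...,2]<.25)
print(m.sum(),np.median(P[m],0),np.min(P[m],0),np.max(P[m],0))
b=(abs(P[...,2]-.1)<.006);print(b.sum(),rect(P[b][:,:2]))
E
```

```text
shift [-0.188 -0.052  0.012] turn [ 0.0003 -0.0001  0.0001] | at [0.6419 0.0332 0.3025] q7 1.53 gap 0.0942 F [-0.3  1.4  0.5] t 2.65
735 [0.67969227 0.02099178 0.21193303] [0.67243516 0.00626738 0.20211091] [0.69170679 0.03583535 0.21559561]
15508 (array([ 0.68936829, -0.03874217]), 500.7852478027344, 184.47813415527344, 87.33190155029297)
```

View pics/w1.png

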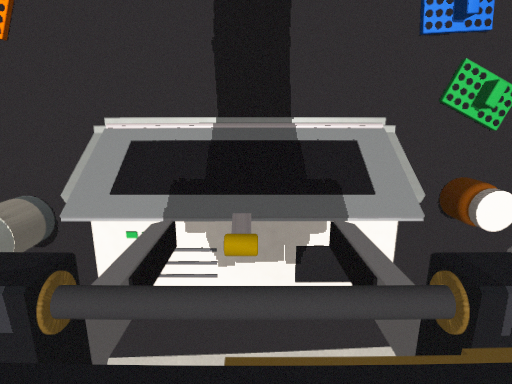

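Request:
jog_arm(increments=[-0.1, -0.03, 0, 0, 0, 0, 0.2, -0.195, -0.055, 0.0, 0, 0, 0, 0.3, -0.195, -0.055, 0.1, 0, 0, 0, 0.3, -0.195, -0.055, 0.2, 0, 0, 0, 0.3, -0.195, -0.055, 0.3, 0, 0, 0, 0.3, -0.195, -0.055, 0.4, 0, 0, 0, 0.3, -0.195, -0.055, 0.49, 0, 0, 0, 0.3, -0.195, -0.055, 0.49, 0, 0, 0, 0.3, -0.195, -0.055, 0.49, 0, 0, 0, 0.5, -0.195, -0.055, 0.49, 0, 0, 0, 1])

```text
clock: 3.53
tool_pos: [0.6811, 0.0186, 0.2059]
eef_rot: [0.024, 1.0, 0.0, 0.001]
wrist_force: [-0.5, 0.1, 1.3]
finger_gap: 0.0556
gripper_force: 0.0
```

Request:
jog_arm(increments=[0, 0, 0, 0, 0, 0, 1, 0, 0, 0, 0, 0, 0, 1, 0, 0, 0, 0, 0, 0, 1, 0, 0, 0, 0, 0, 0, 1, 0, 0, 0, 0, 0, 0, 1, 0, 0, 0, 0, 0, 0, 1, 0, 0, 0, 0, 0, 0, 1, 0, 0, 0, 0, 0, 0, 1, 0, 0, 0, 0, 0, 0, 1, 0, 0, 0, 0, 0, 0, 1])

```text
clock: 4.37
tool_pos: [0.6811, 0.0207, 0.2053]
eef_rot: [0.024, 1.0, 0.002, 0.001]
wrist_force: [0.4, 11.9, 3.4]
finger_gap: 0.0296
gripper_force: 30.0
```

```bash
python3 - <<'E'
from h import *
togo([.679,.021,.205],87.3)
t,M,s=pose(); print(s['gripper_force'])
for i,a in enumerate(np.linspace(0,1.66,21)):
    th=.96+a; d=np.array([.175*(np.cos(th)-np.cos(.96)),.175*(np.sin(th)-np.sin(.96))])/.2
    print(i,(-d).round(3))
E
```

```text
shift [0.01  0.001 0.001] turn [ 0.0011  0.0004 -0.    ] | at [0.6811 0.0207 0.2053] q7 1.58 gap 0.0296 F [ 0.4 11.9  3.4] t 4.3667
30.000895857810974
0 [-0. -0.]
1 [ 0.061 -0.039]
2 [ 0.125 -0.073]
3 [ 0.192 -0.102]
4 [ 0.261 -0.124]
5 [ 0.332 -0.141]
6 [ 0.403 -0.153]
7 [ 0.476 -0.158]
8 [ 0.548 -0.157]
9 [ 0.621 -0.15 ]
10 [ 0.692 -0.137]
11 [ 0.762 -0.119]
12 [ 0.831 -0.094]
13 [ 0.897 -0.064]
14 [ 0.96  -0.029]
15 [1.02  0.012]
16 [1.077 0.057]
17 [1.13  0.107]
18 [1.178 0.161]
19 [1.222 0.219]
20 [1.26  0.281]
```

Request:
jog_arm(increments=[0.061, 0.01, -0.039, 0, 0, 0, 1, 0.125, 0.01, -0.073, 0, 0, 0, 1, 0.192, 0.01, -0.102, 0, 0, 0, 1, 0.261, 0.01, -0.124, 0, 0, 0, 1, 0.332, 0.01, -0.141, 0, 0, 0, 1, 0.403, 0.01, -0.153, 0, 0, 0, 1, 0.476, 0.01, -0.158, 0, 0, 0, 1, 0.548, 0.01, -0.157, 0, 0, 0, 1, 0.621, 0.01, -0.15, 0, 0, 0, 1, 0.692, 0.01, -0.137, 0, 0, 0, 1])

```text
clock: 5.2
tool_pos: [0.5425, 0.0272, 0.2328]
eef_rot: [0.025, 1.0, 0.0, 0.001]
wrist_force: [2.6, 3.3, 0.1]
finger_gap: 0.0296
gripper_force: 30.0
```

Request:
jog_arm(increments=[0.07, 0, 0.018, 0, 0, 0, 1, 0.139, 0, 0.043, 0, 0, 0, 1, 0.205, 0, 0.073, 0, 0, 0, 1, 0.268, 0, 0.108, 0, 0, 0, 1, 0.328, 0, 0.149, 0, 0, 0, 1, 0.385, 0, 0.194, 0, 0, 0, 1, 0.438, 0, 0.244, 0, 0, 0, 1, 0.486, 0, 0.298, 0, 0, 0, 1, 0.53, 0, 0.356, 0, 0, 0, 1, 0.566, 0, 0.415, 0, 0, 0, 1])

```text
clock: 6.03
tool_pos: [0.4285, 0.0325, 0.1489]
eef_rot: [0.025, 1.0, 0.0, -0.0]
wrist_force: [-4.4, 2.8, 3.4]
finger_gap: 0.0295
gripper_force: 30.0
```

Request:
jog_arm(increments=[0, 0, 0, 0, 0, 0, 1, 0, 0, 0, 0, 0, 0, 1, 0, 0, 0, 0, 0, 0, 1, 0, 0, 0, 0, 0, 0, 1, 0, 0, 0, 0, 0, 0, 0.6, 0, 0, 0, 0, 0, 0, 0.4, 0, 0, 0, 0, 0, 0, 0.4, 0, 0, 0, 0, 0, 0, 0.4, 0, 0, 0, 0, 0, 0, 0.4, 0, 0, 0, 0, 0, 0, 0.4])

```text
clock: 6.87
tool_pos: [0.4295, 0.0322, 0.149]
eef_rot: [0.025, 1.0, -0.0, 0.0]
wrist_force: [-0.4, -0.8, 0.2]
finger_gap: 0.0565
gripper_force: 0.0
```

Request:
jog_arm(increments=[0, 0, -0.15, 0, 0, 0, 0.4, 0, 0, -0.3, 0, 0, 0, 0.4, 0, 0, -0.45, 0, 0, 0, 0.4, -0.1, 0, -0.6, 0, 0, 0, 0.4, -0.2, 0, -0.75, 0, 0, 0, 0.4, -0.4, 0, -0.9, 0, 0, 0, 0.4, -0.55, 0, -0.9, 0, 0, 0, 0.4, -0.7, 0, -0.9, 0, 0, 0, 0.4, -0.7, 0, -0.9, 0, 0, 0, 0.4, -0.7, 0, -0.9, 0, 0, 0, 0.4])

```text
clock: 7.7
tool_pos: [0.5698, 0.025, 0.3279]
eef_rot: [0.025, 1.0, -0.001, -0.001]
wrist_force: [-0.4, 0.7, -0.7]
finger_gap: 0.0559
gripper_force: 0.0
```

```bash
python3 - <<'E'
from h import *
togo([.58,.021,.33],87.3)
v=snap('wrist','w2.png');P=cloud(v)
m=(mask(v[0],'yellow')>0)&(P[...,2]>.1)
print('yellow',m.sum(),np.median(P[m],0) if m.any() else 0)
trays(v,z=.06)
t=snap('top','t2.png');trays(t)
E
```

```text
shift [-0.052 -0.018 -0.011] turn [-0.0004 -0.0005 -0.001 ] | at [0.5698 0.025  0.3279] q7 1.5 gap 0.0559 F [-0.4  0.7 -0.7] t 7.7
yellow 3192 [0.55123073 0.03999949 0.43404765]
blue [254. 209.] [0.6283 0.0231] size 114 80 long dir 88.0
blue [448.  64.] [0.4446 0.2872] size 90 58 long dir -88.6
orange [283. 361.] [0.8902 0.0581] size 100 16 long dir 87.1
orange [209. 360.] [ 0.8843 -0.0653] size 131 16 long dir 87.4
orange [382. 357.] [0.8917 0.2216] size 81 28 long dir 86.4
orange [456. 356.] [0.8983 0.3507] size 119 28 long dir 86.0
orange [127. 314.] [ 0.7881 -0.1837] size 80 32 long dir 6.3
orange [376. 304.] [0.7917 0.2048] size 115 35 long dir 7.1
orange [133. 280.] [ 0.7321 -0.1672] size 33 24 long dir -60.0
orange [459. 236.] [0.6864 0.3221] size 68 61 long dir 57.6
orange [172. 206.] [ 0.6236 -0.0913] size 116 80 long dir 87.3
orange [18. 67.] [ 0.4198 -0.2781] size 59 57 long dir -21.5
green [336. 206.] [0.6335 0.1384] size 114 80 long dir 87.2
green [469. 143.] [0.5489 0.3265] size 89 58 long dir 62.0
blue [176. 230.] [0.437  0.3185] size 98 66 long dir -88.3
blue [372. 194.] [ 0.5983 -0.44  ] size 134 94 long dir 89.4
blue [460.   1.] [ 1.4805 -0.8616] size 463 15 long dir -87.5
orange [346. 243.] [ 0.4011 -0.3348] size 103 72 long dir 67.9
orange [493. 162.] [ 0.7605 -0.9256] size 363 169 long dir -6.0
orange [384.   5.] [ 1.4554 -0.5319] size 1114 52 long dir 90.0
orange [115.   1.] [1.4304 0.6707] size 995 20 long dir -88.9
green [168. 200.] [0.5527 0.3616] size 99 66 long dir 62.1
```

View pics/w2.png

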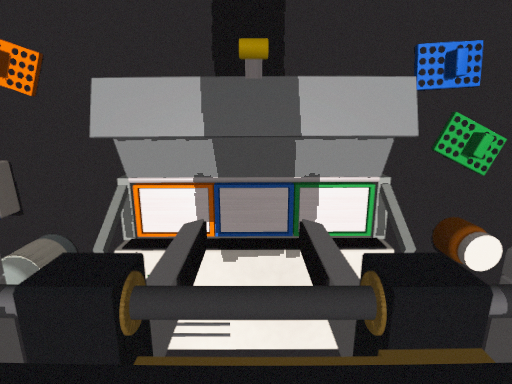

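```bash
python3 - <<'E'
from h import *
togo([.437,.318,.22],91.7)
E
```

```text
shift [0.73  1.43  0.543] turn [-0.0001 -0.0002 -0.0253] | at [0.5686 0.0252 0.3286] q7 1.5 gap 0.056 F [ 0.3 -0.4 -0.2] t 7.8
```

Request:
jog_arm(increments=[0.07, 0.14, 0, 0, 0, 0, 0.4, 0.15, 0.28, 0, 0, 0, 0, 0.4, 0.22, 0.43, 0.05, 0, 0, 0, 0.4, 0.3, 0.58, 0.1, 0, 0, 0, 0.4, 0.37, 0.72, 0.15, 0, 0, 0, 0.4, 0.44, 0.86, 0.2, 0, 0, 0, 0.4, 0.52, 1, 0.27, 0, 0, 0, 0.4, 0.52, 1, 0.27, 0, 0, 0, 0.4, 0.52, 1, 0.27, 0, 0, 0, 0.4, 0.52, 1, 0.27, 0, 0, 0, 0.4])

```text
clock: 8.63
tool_pos: [0.4752, 0.2295, 0.2755]
eef_rot: [0.025, 1.0, 0.0, 0.0]
wrist_force: [0.8, 0.3, -0.2]
finger_gap: 0.0563
gripper_force: 0.0
```

Request:
jog_arm(increments=[0.07, 0.14, 0.05, 0, 0, -0.025, 0.4, 0.14, 0.28, 0.1, 0, 0, -0.025, 0.4, 0.21, 0.43, 0.2, 0, 0, -0.025, 0.4, 0.21, 0.43, 0.27, 0, 0, -0.025, 0.4, 0.21, 0.43, 0.27, 0, 0, -0.025, 0.4, 0.21, 0.43, 0.27, 0, 0, -0.025, 0.4, 0.21, 0.43, 0.27, 0, 0, -0.025, 0.4, 0.21, 0.43, 0.27, 0, 0, -0.025, 0.4, 0.21, 0.43, 0.27, 0, 0, -0.025, 0.4, 0.21, 0.43, 0.27, 0, 0, -0.025, 0.4])

```text
clock: 9.47
tool_pos: [0.4381, 0.3178, 0.2216]
eef_rot: [-0.014, 1.0, 0.0, 0.0]
wrist_force: [-0.1, 0.3, -0.1]
finger_gap: 0.0562
gripper_force: 0.0
```

```bash
cat >> h.py <<'E'
def ribs(v,c,zr=.039):
    P=cloud(v); m=(mask(v[0],c,80,40)>0)&(abs(P[...,2]-zr)<.006)
    n,L,S,C=cv2.connectedComponentsWithStats(m.astype(np.uint8))
    for i in range(1,n):
        if S[i,4]>60:
            q,w,h,a=rect(P[L==i][:,:2]); print('rib',c,C[i].round(),q.round(4),'size',round(w),round(h),'y dir',round(a+90,1),'z',np.median(P[L==i][:,2]).round(4))
E
python3 - <<'E'
from h import *
v=snap('wrist','w3.png');trays(v,['blue']);ribs(v,'blue')
togo([.437,.318,.22],91.7)
E
```

```text
blue [254. 175.] [0.4376 0.3192] size 96 64 long dir -88.4
rib blue [254. 180.] [0.4375 0.319 ] size 36 15 y dir 91.8 z 0.0391
shift [0.005 0.001 0.007] turn [ 0.0001  0.0002 -0.0005] | at [0.438  0.3179 0.2214] q7 0.95 gap 0.0562 F [-0.2  0.4  1.3] t 9.5167
```

Request:
jog_arm(increments=[0.003, 0.006, 0.2, 0, 0, 0, 0.4, 0.003, 0.006, 0.4, 0, 0, 0, 0.4, 0.003, 0.006, 0.6, 0, 0, 0, 0.4, 0.003, 0.006, 0.75, 0, 0, 0, 0.4, 0.003, 0.006, 0.85, 0, 0, 0, 0.4, 0.003, 0.006, 0.95, 0, 0, 0, 0.4, 0.003, 0.006, 0.95, 0, 0, 0, 0.4, 0.003, 0.006, 0.95, 0, 0, 0, 1, 0.003, 0.006, 0.95, 0, 0, 0, 1, 0.003, 0.006, 0.95, 0, 0, 0, 1])

```text
clock: 10.35
tool_pos: [0.4372, 0.3194, 0.0313]
eef_rot: [-0.014, 1.0, 0.0, 0.0]
wrist_force: [0.4, 0.4, -0.4]
finger_gap: 0.0401
gripper_force: 0.0
```

Request:
jog_arm(increments=[0, 0, 0, 0, 0, 0, 1, 0, 0, 0, 0, 0, 0, 1, 0, 0, 0, 0, 0, 0, 1, 0, 0, 0, 0, 0, 0, 1, 0, 0, 0, 0, 0, 0, 1, 0, 0, -0.2, 0, 0, 0, 1, 0, 0, -0.4, 0, 0, 0, 1, 0, 0, -0.6, 0, 0, 0, 1, 0, 0, -0.8, 0, 0, 0, 1, 0, 0, -0.95, 0, 0, 0, 1])

```text
clock: 11.18
tool_pos: [0.4372, 0.3194, 0.2242]
eef_rot: [-0.014, 1.0, 0.001, 0.001]
wrist_force: [1.6, 0.3, -0.8]
finger_gap: 0.0158
gripper_force: 30.0
```

```bash
python3 - <<'E'
from h import *
v=snap('wrist','w4.png');trays(v,['blue'],.2)
togo([.6285,.0233,.22],87.4)
E
```

```text
blue [ 45. 345.] [0.5287 0.1751] size 42 20 long dir -38.5
blue [253. 222.] [0.4391 0.3196] size 97 68 long dir -88.3
shift [-0.905 -1.514  0.043] turn [0.0017 0.002  0.0236] | at [0.4388 0.3207 0.229 ] q7 0.95 gap 0.0157 F [1.5 1.4 6.4] t 11.2333
```

Request:
jog_arm(increments=[-0.06, -0.1, -0.1, 0, 0, 0, 1, -0.12, -0.2, -0.16, 0, 0, 0, 1, -0.18, -0.3, -0.16, 0, 0, 0, 1, -0.25, -0.41, -0.16, 0, 0, 0, 1, -0.32, -0.52, -0.16, 0, 0, 0, 1, -0.38, -0.63, -0.16, 0, 0, 0, 1, -0.45, -0.74, -0.16, 0, 0, 0, 1, -0.51, -0.85, -0.16, 0, 0, 0, 1, -0.58, -0.96, -0.16, 0, 0, 0, 1, -0.6, -1, -0.16, 0, 0, 0, 1])

```text
clock: 12.07
tool_pos: [0.5641, 0.1192, 0.2524]
eef_rot: [-0.013, 1.0, -0.001, 0.0]
wrist_force: [0.1, -0.4, -1.3]
finger_gap: 0.0157
gripper_force: 30.0
```

Request:
jog_arm(increments=[-0.06, -0.1, 0, 0, 0, 0.005, 1, -0.12, -0.2, 0, 0, 0, 0.01, 1, -0.18, -0.3, 0, 0, 0, 0.015, 1, -0.25, -0.41, 0, 0, 0, 0.02, 1, -0.31, -0.5, 0, 0, 0, 0.0239, 1, -0.312, -0.508, 0, 0, 0, 0.0239, 1, -0.312, -0.508, 0, 0, 0, 0.0239, 1, -0.312, -0.508, 0, 0, 0, 0.0239, 1, -0.312, -0.508, 0, 0, 0, 0.0239, 1, -0.312, -0.508, 0, 0, 0, 0.0239, 1])

```text
clock: 12.9
tool_pos: [0.6277, 0.0243, 0.2529]
eef_rot: [0.022, 1.0, 0.0, -0.0]
wrist_force: [-0.8, -0.1, -0.9]
finger_gap: 0.0158
gripper_force: 30.0
```

```bash
python3 - <<'E'
from h import *
v=snap('wrist','w5.png')
trays(v,['orange','green'],.06)
trays(v,['blue'],.228)
togo([.6285,.0233,.12],87.4)
E
```

```text
orange [187. 360.] [ 0.875  -0.0767] size 234 14 long dir 87.4
orange [381. 360.] [0.8825 0.1888] size 51 21 long dir 86.6
orange [355. 355.] [0.8795 0.1514] size 48 23 long dir 86.9
orange [304. 358.] [0.8769 0.0856] size 86 24 long dir 87.2
orange [214. 318.] [ 0.808  -0.0334] size 52 11 long dir -0.7
orange [496. 218.] [0.6924 0.3241] size 80 37 long dir 21.8
orange [145. 174.] [ 0.6242 -0.0904] size 117 79 long dir 87.3
green [359. 174.] [0.635  0.1383] size 114 78 long dir 87.6
green [498.  98.] [0.5485 0.3082] size 60 57 long dir 61.9
blue [253. 212.] [0.6191 0.0249] size 97 87 long dir 87.5
shift [-0.004 -0.004  0.665] turn [0.0001 0.     0.0002] | at [0.6277 0.0241 0.2529] q7 1.55 gap 0.0157 F [ 0.4  0.1 -1.8] t 12.95
```

View pics/w5.png

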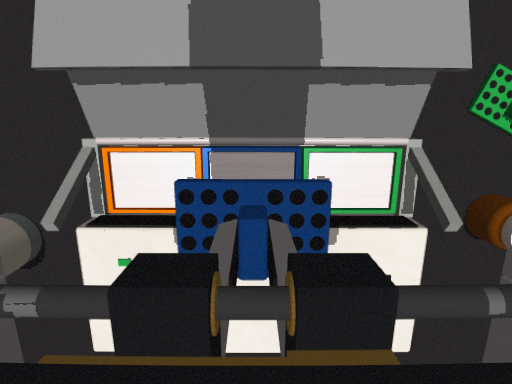

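Request:
jog_arm(increments=[-0.007, -0.002, 0.15, 0, 0, 0, 1, -0.007, -0.002, 0.3, 0, 0, 0, 1, -0.007, -0.002, 0.45, 0, 0, 0, 1, -0.007, -0.002, 0.6, 0, 0, 0, 1, -0.007, -0.002, 0.7, 0, 0, 0, 1, -0.007, -0.002, 0.75, 0, 0, 0, 1, -0.007, -0.002, 0.79, 0, 0, 0, 1, -0.007, -0.002, 0.81, 0, 0, 0, 1, -0.007, -0.002, 0.82, 0, 0, 0, 1, -0.007, -0.002, 0.82, 0, 0, 0, 1])

```text
clock: 13.78
tool_pos: [0.6298, 0.0228, 0.0896]
eef_rot: [0.023, 1.0, 0.0, 0.001]
wrist_force: [-0.0, -0.4, -1.6]
finger_gap: 0.0156
gripper_force: 30.0
```

Request:
jog_arm(increments=[0, 0, 0.01, 0, 0, 0, 1, 0, 0, 0.02, 0, 0, 0, 1, 0, 0, 0.03, 0, 0, 0, 1, 0, 0, 0.04, 0, 0, 0, 1, 0, 0, 0.05, 0, 0, 0, 1, 0, 0, 0.05, 0, 0, 0, 1, 0, 0, 0.05, 0, 0, 0, 1, 0, 0, 0.05, 0, 0, 0, 1, 0, 0, 0.05, 0, 0, 0, 1, 0, 0, 0.05, 0, 0, 0, 1])

```text
clock: 14.62
tool_pos: [0.6305, 0.0227, 0.0807]
eef_rot: [0.023, 1.0, 0.0, 0.001]
wrist_force: [-5.0, 0.6, 19.3]
finger_gap: 0.0159
gripper_force: 30.0
```

Request:
jog_arm(increments=[0, 0, -0.01, 0, 0, 0, 0.9, 0, 0, -0.01, 0, 0, 0, 0.7, 0, 0, -0.01, 0, 0, 0, 0.5, 0, 0, -0.01, 0, 0, 0, 0.5, 0, 0, -0.01, 0, 0, 0, 0.5, 0, 0, -0.01, 0, 0, 0, 0.5, 0, 0, -0.2, 0, 0, 0, 0.5, 0, 0, -0.4, 0, 0, 0, 0.5, 0, 0, -0.6, 0, 0, 0, 0.5, 0, 0, -0.85, 0, 0, 0, 0.5])

```text
clock: 15.45
tool_pos: [0.6289, 0.0225, 0.2421]
eef_rot: [0.023, 1.0, -0.0, -0.0]
wrist_force: [1.1, 0.7, -0.6]
finger_gap: 0.0473
gripper_force: 0.0
```

```bash
python3 - <<'E'
from h import *
v=snap('wrist','w6.png')
trays(v,['orange','green','blue'],.06);ribs(v,'blue',.089)
P=cloud(v);m=(abs(P[...,0]-.63)<.03)&(abs(P[...,1]-.024)<.045)&(P[...,2]<.07);print('tray top z',np.median(P[m][:,2]))
trays(snap('top'))
togo([.553,.3616,.23],62.1+0)
E
```

```text
orange [321. 360.] [0.874  0.1008] size 46 11 long dir 87.0
orange [227. 362.] [ 0.8694 -0.0251] size 188 12 long dir 86.9
orange [123. 360.] [ 0.8622 -0.1615] size 27 13 long dir 88.3
orange [418. 357.] [0.8749 0.2288] size 153 24 long dir 87.5
orange [357. 305.] [0.792  0.1439] size 86 24 long dir 7.8
orange [149. 304.] [ 0.78   -0.1132] size 91 22 long dir -14.8
orange [502. 218.] [0.6925 0.3114] size 70 29 long dir 8.8
orange [153. 179.] [ 0.6238 -0.0903] size 117 78 long dir 87.2
green [355. 180.] [0.6342 0.1382] size 114 78 long dir 87.3
green [501.  95.] [0.5497 0.2865] size 71 38 long dir 7.8
blue [253. 180.] [0.629  0.0235] size 113 78 long dir 87.4
rib blue [253. 187.] [0.6297 0.0231] size 35 15 y dir 87.3 z 0.0891
tray top z 0.060418463320204285
blue [372. 194.] [ 0.5981 -0.44  ] size 134 94 long dir 89.5
blue [460.   1.] [ 1.4805 -0.8616] size 463 16 long dir -87.5
orange [346. 243.] [ 0.4012 -0.3344] size 102 72 long dir 67.9
orange [493. 162.] [ 0.7605 -0.9256] size 363 169 long dir -6.0
orange [372.   5.] [ 1.4551 -0.4797] size 1218 51 long dir -90.0
orange [104.   1.] [1.4315 0.7122] size 912 16 long dir -88.9
green [168. 200.] [0.553  0.3611] size 98 65 long dir 63.2
shift [0.474 1.675 0.085] turn [0.0011 0.0028 0.1402] | at [0.6319 0.0225 0.2474] q7 1.55 gap 0.0468 F [ 0.1 -1.2 -0.9] t 15.55
```

View pics/w6.png

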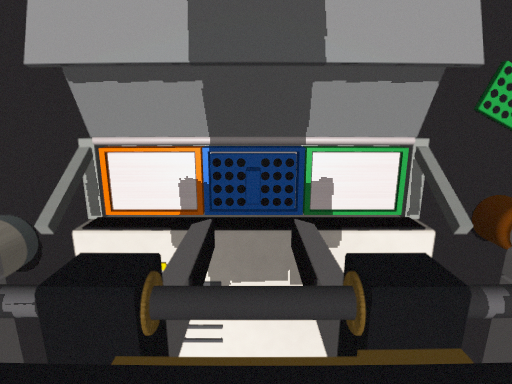

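Request:
jog_arm(increments=[0.03, 0.1, 0, 0, 0, 0, 0.5, 0.06, 0.2, 0, 0, 0, 0, 0.5, 0.09, 0.3, 0, 0, 0, 0, 0.5, 0.12, 0.42, 0, 0, 0, 0, 0.5, 0.15, 0.54, 0, 0, 0, 0, 0.5, 0.18, 0.65, 0, 0, 0, 0, 0.5, 0.22, 0.77, 0, 0, 0, 0, 0.5, 0.25, 0.88, 0, 0, 0, 0, 0.5, 0.27, 0.95, 0, 0, 0, 0, 0.5, 0.27, 0.95, 0, 0, 0, 0, 0.5])

```text
clock: 16.38
tool_pos: [0.5832, 0.2184, 0.2402]
eef_rot: [0.021, 1.0, 0.0, -0.0]
wrist_force: [-0.1, -0.3, -0.1]
finger_gap: 0.0466
gripper_force: 0.0
```

Request:
jog_arm(increments=[0.03, 0.1, 0, 0, 0, 0.02, 0.5, 0.06, 0.2, 0, 0, 0, 0.04, 0.5, 0.09, 0.32, 0, 0, 0, 0.07, 0.5, 0.12, 0.44, 0.02, 0, 0, 0.1, 0.5, 0.15, 0.56, 0.04, 0, 0, 0.12, 0.5, 0.18, 0.65, 0.06, 0, 0, 0.137, 0.5, 0.19, 0.725, 0.08, 0, 0, 0.137, 0.5, 0.19, 0.725, 0.08, 0, 0, 0.137, 0.5, 0.19, 0.725, 0.08, 0, 0, 0.137, 0.5, 0.19, 0.725, 0.08, 0, 0, 0.137, 0.5])

```text
clock: 17.22
tool_pos: [0.5539, 0.36, 0.2246]
eef_rot: [0.236, 0.972, -0.0, 0.0]
wrist_force: [0.3, 1.4, -0.4]
finger_gap: 0.0467
gripper_force: 0.0
```

```bash
python3 - <<'E'
from h import *
v=snap('wrist','w7.png');trays(v,['green']);ribs(v,'green')
togo([.553,.3616,.23],62.1)
E
```

```text
green [255. 174.] [0.5543 0.363 ] size 96 65 long dir 61.6
rib green [255. 179.] [0.5543 0.3631] size 35 16 y dir 62.5 z 0.0392
shift [ 0.008  0.005 -0.026] turn [-0.      0.0002  0.003 ] | at [0.5539 0.3599 0.2248] q7 0.58 gap 0.0469 F [0.9 0.  0.6] t 17.2667
```

Request:
jog_arm(increments=[0.005, 0.014, 0.2, 0, 0, 0.003, 0.5, 0.005, 0.014, 0.4, 0, 0, 0.003, 0.5, 0.005, 0.014, 0.6, 0, 0, 0.003, 0.5, 0.005, 0.014, 0.75, 0, 0, 0.003, 0.5, 0.005, 0.014, 0.85, 0, 0, 0.003, 0.5, 0.005, 0.014, 0.965, 0, 0, 0.003, 0.5, 0.005, 0.014, 0.965, 0, 0, 0.003, 0.5, 0.005, 0.014, 0.965, 0, 0, 0.003, 1, 0.005, 0.014, 0.965, 0, 0, 0.003, 1, 0.005, 0.014, 0.965, 0, 0, 0.003, 1])

```text
clock: 18.1
tool_pos: [0.554, 0.3642, 0.0325]
eef_rot: [0.241, 0.971, 0.0, 0.0]
wrist_force: [0.6, -0.2, -0.1]
finger_gap: 0.0305
gripper_force: 0.0
```

Request:
jog_arm(increments=[0, 0, 0, 0, 0, 0, 1, 0, 0, 0, 0, 0, 0, 1, 0, 0, 0, 0, 0, 0, 1, 0, 0, 0, 0, 0, 0, 1, 0, 0, -0.2, 0, 0, 0, 1, 0, 0, -0.4, 0, 0, 0, 1, 0, 0, -0.6, 0, 0, 0, 1, 0, 0, -0.8, 0, 0, 0, 1, 0, 0, -1, 0, 0, 0, 1, 0, 0, -1, 0, 0, 0, 1])

```text
clock: 18.93
tool_pos: [0.5558, 0.3658, 0.24]
eef_rot: [0.241, 0.971, 0.004, 0.003]
wrist_force: [0.4, -0.1, -0.4]
finger_gap: 0.0158
gripper_force: 30.0
```

```bash
python3 - <<'E'
from h import *
v=snap('wrist');trays(v,['green'],.21)
togo([.6345,.1384,.24],87.4)
E
```

```text
green [ 93. 339.] [0.5763 0.226 ] size 36 14 long dir -1.1
green [252. 223.] [0.56   0.3643] size 100 70 long dir 62.1
shift [-0.882 -0.817 -0.023] turn [ 0.0017  0.0013 -0.1402] | at [0.5548 0.3653 0.2359] q7 0.57 gap 0.0157 F [-1.1  0.6 -2.5] t 18.9833
```

Request:
jog_arm(increments=[-0.1, -0.09, -0.03, 0, 0, -0.02, 1, -0.2, -0.19, -0.05, 0, 0, -0.04, 1, -0.32, -0.3, -0.05, 0, 0, -0.06, 1, -0.45, -0.42, -0.05, 0, 0, -0.08, 1, -0.58, -0.54, -0.05, 0, 0, -0.1, 1, -0.7, -0.65, -0.05, 0, 0, -0.12, 1, -0.8, -0.74, -0.05, 0, 0, -0.14, 1, -0.884, -0.81, -0.05, 0, 0, -0.1402, 1, -0.884, -0.81, -0.05, 0, 0, -0.1402, 1, -0.884, -0.81, -0.05, 0, 0, -0.1402, 1])

```text
clock: 19.82
tool_pos: [0.6339, 0.1374, 0.2403]
eef_rot: [0.024, 1.0, -0.0, -0.001]
wrist_force: [-0.7, 1.0, -1.9]
finger_gap: 0.016
gripper_force: 30.0
```

```bash
python3 - <<'E'
from h import *
v=snap('wrist','w8.png');trays(v,['green'],.22);trays(v,['orange','blue'],.06)
togo([.6343,.1384,.09],87.4)
E
```

```text
green [253. 212.] [0.6249 0.1379] size 94 86 long dir 87.3
orange [118. 360.] [ 0.865  -0.0521] size 97 13 long dir 88.2
orange [ 56. 360.] [ 0.8618 -0.1338] size 44 11 long dir 88.6
orange [249. 361.] [0.8687 0.1205] size 147 22 long dir 87.3
orange [373. 356.] [0.8757 0.2851] size 49 22 long dir 86.7
orange [337. 357.] [0.8731 0.2384] size 33 22 long dir 86.8
orange [292. 315.] [0.8074 0.1774] size 57 10 long dir -1.1
orange [214. 305.] [0.7873 0.0828] size 89 11 long dir -4.7
orange [420. 218.] [0.6886 0.3256] size 61 61 long dir -32.8
orange [ 53. 180.] [ 0.6239 -0.09  ] size 123 79 long dir 88.1
blue [150. 177.] [0.6293 0.0244] size 115 78 long dir 87.2
shift [-0.005 -0.002  0.752] turn [-0.0001 -0.0005 -0.0002] | at [0.6336 0.1388 0.2405] q7 1.36 gap 0.0161 F [-0.6  0.3 -0.7] t 19.8667
```

Request:
jog_arm(increments=[-0.002, 0, 0.15, 0, 0, 0, 1, -0.002, 0, 0.3, 0, 0, 0, 1, -0.002, 0, 0.45, 0, 0, 0, 1, -0.002, 0, 0.55, 0, 0, 0, 1, -0.002, 0, 0.63, 0, 0, 0, 1, -0.002, 0, 0.69, 0, 0, 0, 1, -0.002, 0, 0.73, 0, 0, 0, 1, -0.002, 0, 0.75, 0, 0, 0, 1, -0.002, 0, 0.755, 0, 0, 0, 1, -0.002, 0, 0.755, 0, 0, 0, 1])

```text
clock: 20.7
tool_pos: [0.6346, 0.1389, 0.091]
eef_rot: [0.023, 1.0, 0.0, 0.0]
wrist_force: [0.6, -0.1, -0.7]
finger_gap: 0.0155
gripper_force: 30.0
```

Request:
jog_arm(increments=[0, 0, 0.01, 0, 0, 0, 1, 0, 0, 0.02, 0, 0, 0, 1, 0, 0, 0.03, 0, 0, 0, 1, 0, 0, 0.04, 0, 0, 0, 1, 0, 0, 0.05, 0, 0, 0, 1, 0, 0, 0.055, 0, 0, 0, 1, 0, 0, 0.055, 0, 0, 0, 1, 0, 0, 0.055, 0, 0, 0, 1, 0, 0, 0.055, 0, 0, 0, 1, 0, 0, 0.055, 0, 0, 0, 1])

```text
clock: 21.53
tool_pos: [0.6353, 0.1388, 0.0819]
eef_rot: [0.023, 1.0, 0.0, 0.001]
wrist_force: [-9.3, -1.9, 28.2]
finger_gap: 0.0156
gripper_force: 30.0
```

Request:
jog_arm(increments=[0, 0, -0.01, 0, 0, 0, 0.9, 0, 0, -0.01, 0, 0, 0, 0.7, 0, 0, -0.01, 0, 0, 0, 0.5, 0, 0, -0.01, 0, 0, 0, 0.5, 0, 0, -0.01, 0, 0, 0, 0.5, 0, 0, -0.01, 0, 0, 0, 0.5, 0, 0, -0.2, 0, 0, 0, 0.5, 0, 0, -0.4, 0, 0, 0, 0.5, 0, 0, -0.6, 0, 0, 0, 0.5, 0, 0, -0.85, 0, 0, 0, 0.5])

```text
clock: 22.37
tool_pos: [0.6339, 0.1385, 0.2427]
eef_rot: [0.023, 1.0, -0.0, -0.0]
wrist_force: [0.9, 0.1, -0.8]
finger_gap: 0.047
gripper_force: 0.0
```

```bash
python3 - <<'E'
from h import *
v=snap('wrist')
trays(v,['green','blue'],.06);ribs(v,'green',.089);ribs(v,'blue',.089)
P=cloud(v);m=(abs(P[...,0]-.634)<.03)&(abs(P[...,1]-.1385)<.045)&(P[...,2]<.07);print('tray top z',np.median(P[m][:,2]))
trays(snap('top'))
togo([.4012,-.3345,.26],67.9)
E
```

```text
green [253. 180.] [0.6341 0.1384] size 113 78 long dir 87.4
blue [152. 180.] [0.629  0.0242] size 115 79 long dir 87.3
rib green [253. 188.] [0.636 0.139] size 35 15 y dir 87.3 z 0.0891
rib blue [142. 186.] [0.6296 0.0229] size 35 17 y dir 86.1 z 0.089
tray top z 0.060382059365238605
blue [372. 194.] [ 0.5983 -0.4399] size 133 94 long dir 89.4
blue [255. 181.] [0.6422 0.0241] size 112 79 long dir 87.4
blue [460.   1.] [ 1.4805 -0.8616] size 463 16 long dir -87.5
orange [346. 243.] [ 0.4013 -0.3345] size 102 72 long dir 67.9
orange [493. 161.] [ 0.7605 -0.9256] size 363 169 long dir -6.0
orange [388.   5.] [ 1.4551 -0.5431] size 1091 51 long dir 90.0
orange [107.   1.] [1.4318 0.7011] size 934 16 long dir -88.9
shift [ 1.068 -2.418 -0.076] turn [0.0014 0.0027 0.1082] | at [0.6369 0.1389 0.2482] q7 1.36 gap 0.0469 F [ 0.5 -0.1 -0.1] t 22.4667
```

Request:
jog_arm(increments=[0.04, -0.1, -0.1, 0, 0, 0, 0.5, 0.09, -0.2, -0.2, 0, 0, 0, 0.5, 0.14, -0.32, -0.2, 0, 0, 0, 0.5, 0.19, -0.44, -0.2, 0, 0, 0, 0.5, 0.25, -0.56, -0.2, 0, 0, 0, 0.5, 0.3, -0.68, -0.2, 0, 0, 0, 0.5, 0.35, -0.8, -0.2, 0, 0, 0, 0.5, 0.4, -0.92, -0.2, 0, 0, 0, 0.5, 0.43, -1, -0.2, 0, 0, 0, 0.5, 0.43, -1, -0.2, 0, 0, 0, 0.5])

```text
clock: 23.3
tool_pos: [0.5382, -0.0608, 0.2815]
eef_rot: [0.025, 1.0, -0.0, 0.0]
wrist_force: [0.3, -0.2, -0.5]
finger_gap: 0.0471
gripper_force: 0.0
```

Request:
jog_arm(increments=[0.05, -0.12, 0, 0, 0, 0, 0.5, 0.1, -0.24, 0, 0, 0, 0, 0.5, 0.15, -0.36, 0, 0, 0, 0, 0.5, 0.2, -0.48, 0, 0, 0, 0, 0.5, 0.25, -0.6, 0, 0, 0, 0, 0.5, 0.3, -0.72, 0, 0, 0, 0, 0.5, 0.35, -0.84, 0, 0, 0, 0, 0.5, 0.4, -0.95, 0, 0, 0, 0, 0.5, 0.43, -1, 0, 0, 0, 0, 0.5, 0.43, -1, 0, 0, 0, 0, 0.5])

```text
clock: 24.13
tool_pos: [0.4433, -0.2548, 0.2813]
eef_rot: [0.024, 1.0, -0.0, -0.0]
wrist_force: [-0.1, -1.0, -0.1]
finger_gap: 0.0469
gripper_force: 0.0
```

Request:
jog_arm(increments=[0.05, -0.1, 0.1, 0, 0, 0.02, 0.5, 0.1, -0.2, 0.2, 0, 0, 0.04, 0.5, 0.15, -0.3, 0.25, 0, 0, 0.06, 0.5, 0.2, -0.41, 0.28, 0, 0, 0.08, 0.5, 0.2, -0.41, 0.28, 0, 0, 0.106, 0.5, 0.2, -0.41, 0.28, 0, 0, 0.106, 0.5, 0.2, -0.41, 0.28, 0, 0, 0.106, 0.5, 0.2, -0.41, 0.28, 0, 0, 0.106, 0.5, 0.2, -0.41, 0.28, 0, 0, 0.106, 0.5, 0.2, -0.41, 0.28, 0, 0, 0.106, 0.5])

```text
clock: 24.97
tool_pos: [0.4013, -0.3325, 0.2254]
eef_rot: [0.187, 0.982, 0.0, 0.0]
wrist_force: [0.5, 0.1, -0.8]
finger_gap: 0.0471
gripper_force: 0.0
```

```bash
python3 - <<'E'
from h import *
v=snap('wrist','w9.png');trays(v,['orange']);ribs(v,'orange')
togo([.4013,-.3345,.032],67.9)
E
```

```text
orange [251. 173.] [ 0.4015 -0.3338] size 96 64 long dir 68.5
rib orange [252. 180.] [ 0.4014 -0.3335] size 35 15 y dir 68.2 z 0.0393
shift [-0.004 -0.008  0.967] turn [0.     0.0001 0.0029] | at [ 0.4011 -0.3327  0.2254] q7 1.99 gap 0.047 F [-0.4 -0.4  0.3] t 25.0167
```

Request:
jog_arm(increments=[-0.003, -0.004, 0.2, 0, 0, 0, 0.5, -0.003, -0.004, 0.4, 0, 0, 0, 0.5, -0.003, -0.004, 0.6, 0, 0, 0, 0.5, -0.003, -0.004, 0.75, 0, 0, 0, 0.5, -0.003, -0.004, 0.85, 0, 0, 0, 0.5, -0.003, -0.004, 0.965, 0, 0, 0, 0.5, -0.003, -0.004, 0.965, 0, 0, 0, 0.5, -0.003, -0.004, 0.965, 0, 0, 0, 1, -0.003, -0.004, 0.965, 0, 0, 0, 1, -0.003, -0.004, 0.965, 0, 0, 0, 1])

```text
clock: 25.85
tool_pos: [0.4017, -0.3346, 0.0337]
eef_rot: [0.188, 0.982, -0.0, 0.001]
wrist_force: [-0.6, 0.0, -0.0]
finger_gap: 0.0303
gripper_force: 0.0
```

Request:
jog_arm(increments=[0, 0, 0, 0, 0, 0, 1, 0, 0, 0, 0, 0, 0, 1, 0, 0, 0, 0, 0, 0, 1, 0, 0, 0, 0, 0, 0, 1, 0, 0, -0.2, 0, 0, 0, 1, 0, 0, -0.4, 0, 0, 0, 1, 0, 0, -0.6, 0, 0, 0, 1, 0, 0, -0.8, 0, 0, 0, 1, 0, 0, -1, 0, 0, 0, 1, 0, 0, -1, 0, 0, 0, 1])

```text
clock: 26.68
tool_pos: [0.4027, -0.3361, 0.2394]
eef_rot: [0.188, 0.982, -0.001, 0.005]
wrist_force: [1.3, 0.2, -0.3]
finger_gap: 0.0161
gripper_force: 30.0
```

```bash
python3 - <<'E'
from h import *
v=snap('wrist');trays(v,['orange'],.21)
togo([.6242,-.091,.25],87.4)
E
```

```text
orange [245. 217.] [ 0.405  -0.3367] size 99 69 long dir 68.1
shift [-0.581  1.544 -0.066] turn [-0.0004  0.0021 -0.106 ] | at [ 0.4022 -0.3351  0.236 ] q7 1.99 gap 0.0157 F [-0.1  0.  -2.1] t 26.7333
```

Request:
jog_arm(increments=[0, 0, -0.1, 0, 0, 0, 1, -0.04, 0.1, -0.15, 0, 0, 0, 1, -0.08, 0.22, -0.15, 0, 0, 0, 1, -0.13, 0.35, -0.15, 0, 0, 0, 1, -0.18, 0.48, -0.15, 0, 0, 0, 1, -0.23, 0.61, -0.15, 0, 0, 0, 1, -0.28, 0.74, -0.15, 0, 0, 0, 1, -0.33, 0.87, -0.15, 0, 0, 0, 1, -0.38, 1, -0.15, 0, 0, 0, 1, -0.38, 1, -0.15, 0, 0, 0, 1])

```text
clock: 27.57
tool_pos: [0.5481, -0.1712, 0.2606]
eef_rot: [0.185, 0.983, 0.001, -0.001]
wrist_force: [-0.1, 0.5, -1.6]
finger_gap: 0.0155
gripper_force: 30.0
```

Request:
jog_arm(increments=[-0.04, 0.1, 0, 0, 0, -0.02, 1, -0.08, 0.21, 0, 0, 0, -0.04, 1, -0.12, 0.32, 0, 0, 0, -0.06, 1, -0.16, 0.43, 0, 0, 0, -0.08, 1, -0.2, 0.54, 0, 0, 0, -0.106, 1, -0.2, 0.54, 0, 0, 0, -0.106, 1, -0.2, 0.54, 0, 0, 0, -0.106, 1, -0.2, 0.54, 0, 0, 0, -0.106, 1, -0.2, 0.54, 0, 0, 0, -0.106, 1, -0.2, 0.54, 0, 0, 0, -0.106, 1])

```text
clock: 28.4
tool_pos: [0.622, -0.0917, 0.2622]
eef_rot: [0.024, 1.0, -0.0, -0.0]
wrist_force: [0.5, -0.7, -1.6]
finger_gap: 0.0158
gripper_force: 30.0
```

```bash
python3 - <<'E'
from h import *
v=snap('wrist','w10.png');trays(v,['green','blue'],.06)
togo([.6242,-.091,.09],87.4)
E
```

```text
green [443. 178.] [0.6342 0.1378] size 115 78 long dir 87.2
blue [352. 174.] [0.629  0.0227] size 116 78 long dir 87.4
blue [ 15. 160.] [ 0.586  -0.3785] size 88 49 long dir 0.4
shift [-0.01   0.003  0.861] turn [-0.      0.     -0.0005] | at [ 0.6222 -0.0915  0.2623] q7 1.76 gap 0.0157 F [ 0.4 -1.2 -0.6] t 28.45
```

Request:
jog_arm(increments=[-0.006, 0.003, 0.15, 0, 0, 0, 1, -0.006, 0.003, 0.3, 0, 0, 0, 1, -0.006, 0.003, 0.45, 0, 0, 0, 1, -0.006, 0.003, 0.6, 0, 0, 0, 1, -0.006, 0.003, 0.7, 0, 0, 0, 1, -0.006, 0.003, 0.77, 0, 0, 0, 1, -0.006, 0.003, 0.82, 0, 0, 0, 1, -0.006, 0.003, 0.85, 0, 0, 0, 1, -0.006, 0.003, 0.86, 0, 0, 0, 1, -0.006, 0.003, 0.86, 0, 0, 0, 1])

```text
clock: 29.28
tool_pos: [0.6239, -0.0904, 0.0905]
eef_rot: [0.023, 1.0, -0.0, 0.0]
wrist_force: [-0.4, 0.3, -1.5]
finger_gap: 0.016
gripper_force: 30.0
```

Request:
jog_arm(increments=[0, 0, 0.01, 0, 0, 0, 1, 0, 0, 0.02, 0, 0, 0, 1, 0, 0, 0.03, 0, 0, 0, 1, 0, 0, 0.04, 0, 0, 0, 1, 0, 0, 0.05, 0, 0, 0, 1, 0, 0, 0.055, 0, 0, 0, 1, 0, 0, 0.055, 0, 0, 0, 1, 0, 0, 0.055, 0, 0, 0, 1, 0, 0, 0.055, 0, 0, 0, 1, 0, 0, 0.055, 0, 0, 0, 1])

```text
clock: 30.12
tool_pos: [0.6253, -0.0905, 0.0824]
eef_rot: [0.023, 1.0, 0.0, 0.002]
wrist_force: [-9.0, 2.2, 34.0]
finger_gap: 0.0156
gripper_force: 30.0
```

Request:
jog_arm(increments=[0, 0, -0.012, 0, 0, 0, 0.9, 0, 0, -0.012, 0, 0, 0, 0.7, 0, 0, -0.012, 0, 0, 0, 0.5, 0, 0, -0.012, 0, 0, 0, 0.5, 0, 0, -0.012, 0, 0, 0, 0.5, 0, 0, -0.012, 0, 0, 0, 0.5, 0, 0, -0.2, 0, 0, 0, 0.5, 0, 0, -0.4, 0, 0, 0, 0.5, 0, 0, -0.6, 0, 0, 0, 0.5, 0, 0, -0.85, 0, 0, 0, 0.5])

```text
clock: 30.95
tool_pos: [0.6233, -0.0903, 0.2424]
eef_rot: [0.023, 1.0, -0.0, -0.0]
wrist_force: [-0.2, -0.0, 0.6]
finger_gap: 0.0469
gripper_force: 0.0
```

```bash
python3 - <<'E'
from h import *
v=snap('wrist','w11.png')
trays(v,['green','blue'],.06)
for c in('orange','blue','green'): ribs(v,c,.089)
P=cloud(v)
for x,y in((.6242,-.091),(.6295,.0235),(.6342,.1384)):
    m=(abs(P[...,0]-x)<.03)&(abs(P[...,1]-y)<.045)&(P[...,2]<.072);A=P[m];f=np.linalg.lstsq(np.c_[A[:,:2]-[x,y],np.ones(len(A))],A[:,2],rcond=None)[0];print('tray top z',np.median(A[:,2]),f)
h=cv2.cvtColor(v[0],cv2.COLOR_RGB2HSV); m=(mask(v[0],'yellow')>0)&(P[...,2]>.1)&(P[...,2]<.18)
print('roller',m.sum(),np.median(P[m],0) if m.any() else 0)
togo([.427,.0325,.26],87.4)
E
```

```text
green [452. 180.] [0.6341 0.1365] size 118 79 long dir 86.9
blue [352. 180.] [0.6297 0.0228] size 115 79 long dir 87.5
blue [  8. 162.] [ 0.589  -0.3598] size 91 29 long dir -13.3
rib orange [253. 186.] [ 0.624  -0.0904] size 36 16 y dir 87.7 z 0.0889
rib blue [361. 187.] [0.6301 0.023 ] size 36 17 y dir 87.9 z 0.0889
rib green [469. 188.] [0.6362 0.1383] size 37 17 y dir 88.1 z 0.0888
tray top z 0.06041943745408554 [-0.00053587 -0.0011537   0.06045403]
tray top z 0.06033834269773902 [ 0.00264343 -0.00381814  0.06048604]
tray top z 0.06027261812147949 [ 0.0207731  -0.01070535  0.06048692]
roller 108 [ 0.70788608 -0.08070604  0.10221974]
shift [ 1.023  0.572 -0.054] turn [-0.0001  0.0029 -0.0002] | at [ 0.6261 -0.0911  0.2511] q7 1.77 gap 0.0471 F [2.2 0.1 8.3] t 31.0
```

View pics/w11.png

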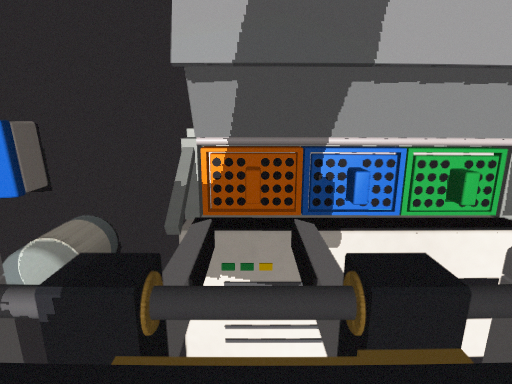

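Request:
jog_arm(increments=[0, 0, -0.1, 0, 0, 0, 0.4, 0.12, 0.07, -0.15, 0, 0, 0, 0.4, 0.25, 0.14, -0.15, 0, 0, 0, 0.4, 0.38, 0.21, -0.15, 0, 0, 0, 0.4, 0.51, 0.29, -0.15, 0, 0, 0, 0.4, 0.64, 0.36, -0.15, 0, 0, 0, 0.4, 0.77, 0.44, -0.15, 0, 0, 0, 0.4, 0.9, 0.51, -0.15, 0, 0, 0, 0.4, 1, 0.568, -0.15, 0, 0, 0, 0.4, 1, 0.568, -0.15, 0, 0, 0, 0.4])

```text
clock: 31.83
tool_pos: [0.4265, 0.0344, 0.271]
eef_rot: [0.021, 1.0, 0.001, -0.0]
wrist_force: [0.4, -0.2, 1.4]
finger_gap: 0.0562
gripper_force: 0.0
```

```bash
python3 - <<'E'
from h import *
v=snap('wrist','w12.png');P=cloud(v);m=(mask(v[0],'yellow')>0)&(P[...,2]>.1)&(P[...,2]<.2)&(P[...,0]<.5)
print('roller',m.sum(),np.median(P[m],0) , P[m].min(0),P[m].max(0))
togo([.429,.0322,.149],87.4)
E
```

```text
roller 666 [0.42899912 0.03258915 0.15603899] [0.42119774 0.01792115 0.14624975] [0.4405401  0.04742707 0.15938974]
shift [-0.004 -0.006  0.611] turn [0.0003 0.0002 0.0007] | at [0.4281 0.0334 0.2712] q7 1.38 gap 0.0565 F [ 0.2  0.7 -0.7] t 31.8833
```

Request:
jog_arm(increments=[-0.005, -0.005, 0.15, 0, 0, 0, 0.4, -0.005, -0.005, 0.3, 0, 0, 0, 0.4, -0.005, -0.005, 0.42, 0, 0, 0, 0.4, -0.005, -0.005, 0.52, 0, 0, 0, 0.4, -0.005, -0.005, 0.58, 0, 0, 0, 0.4, -0.005, -0.005, 0.615, 0, 0, 0, 0.4, -0.005, -0.005, 0.615, 0, 0, 0, 0.4, -0.005, -0.005, 0.615, 0, 0, 0, 0.4, -0.005, -0.005, 0.615, 0, 0, 0, 1, -0.005, -0.005, 0.615, 0, 0, 0, 1])

```text
clock: 32.72
tool_pos: [0.4307, 0.0313, 0.1487]
eef_rot: [0.023, 1.0, 0.0, 0.001]
wrist_force: [0.4, -0.1, -0.3]
finger_gap: 0.0464
gripper_force: 0.0
```

Request:
jog_arm(increments=[0, 0, 0, 0, 0, 0, 1, 0, 0, 0, 0, 0, 0, 1, 0, 0, 0, 0, 0, 0, 1, 0, 0, 0, 0, 0, 0, 1, 0, 0, 0, 0, 0, 0, 1, 0, 0, 0, 0, 0, 0, 1, 0, 0, 0, 0, 0, 0, 1, 0, 0, 0, 0, 0, 0, 1, 0, 0, 0, 0, 0, 0, 1, 0, 0, 0, 0, 0, 0, 1])

```text
clock: 33.55
tool_pos: [0.4304, 0.0324, 0.1483]
eef_rot: [0.022, 1.0, 0.001, 0.0]
wrist_force: [0.1, 7.8, 1.8]
finger_gap: 0.0298
gripper_force: 30.0
```

```bash
python3 - <<'E'
from h import *
togo([.429,.0322,.149],87.4)
for i,a in enumerate(np.linspace(1.66,0,25)):
    th=.96+a; d=np.array([.175*(np.cos(th)-np.cos(2.62)),.175*(np.sin(th)-np.sin(2.62))])/.2
    print(i,(-d).round(3))
E
```

```text
shift [ 0.007 -0.001 -0.004] turn [0.0004 0.0002 0.0003] | at [0.4304 0.0324 0.1483] q7 1.46 gap 0.0298 F [0.1 7.8 1.8] t 33.55
0 [-0. -0.]
1 [-0.032 -0.051]
2 [-0.067 -0.1  ]
3 [-0.106 -0.147]
4 [-0.148 -0.191]
5 [-0.193 -0.231]
6 [-0.24  -0.269]
7 [-0.29  -0.303]
8 [-0.342 -0.334]
9 [-0.397 -0.361]
10 [-0.452 -0.384]
11 [-0.51  -0.403]
12 [-0.568 -0.418]
13 [-0.628 -0.429]
14 [-0.688 -0.436]
15 [-0.748 -0.439]
16 [-0.809 -0.438]
17 [-0.869 -0.432]
18 [-0.929 -0.422]
19 [-0.988 -0.408]
20 [-1.046 -0.391]
21 [-1.102 -0.369]
22 [-1.157 -0.343]
23 [-1.21  -0.314]
24 [-1.26  -0.281]
```

Request:
jog_arm(increments=[-0.032, 0.005, -0.051, 0, 0, 0, 1, -0.067, 0.005, -0.1, 0, 0, 0, 1, -0.106, 0.005, -0.147, 0, 0, 0, 1, -0.148, 0.005, -0.191, 0, 0, 0, 1, -0.193, 0.005, -0.231, 0, 0, 0, 1, -0.24, 0.005, -0.269, 0, 0, 0, 1, -0.29, 0.005, -0.303, 0, 0, 0, 1, -0.342, 0.005, -0.334, 0, 0, 0, 1, -0.397, 0.005, -0.361, 0, 0, 0, 1, -0.452, 0.005, -0.384, 0, 0, 0, 1])

```text
clock: 34.38
tool_pos: [0.5204, 0.0283, 0.2248]
eef_rot: [0.023, 1.0, 0.0, -0.001]
wrist_force: [-0.5, 0.8, -6.1]
finger_gap: 0.0298
gripper_force: 30.0
```

Request:
jog_arm(increments=[-0.058, 0, -0.019, 0, 0, 0, 1, -0.116, 0, -0.034, 0, 0, 0, 1, -0.176, 0, -0.045, 0, 0, 0, 1, -0.236, 0, -0.052, 0, 0, 0, 1, -0.296, 0, -0.055, 0, 0, 0, 1, -0.357, 0, -0.054, 0, 0, 0, 1, -0.417, 0, -0.048, 0, 0, 0, 1, -0.477, 0, -0.038, 0, 0, 0, 1, -0.536, 0, -0.024, 0, 0, 0, 1, -0.594, 0, -0.007, 0, 0, 0, 1])

```text
clock: 35.22
tool_pos: [0.6402, 0.0227, 0.2269]
eef_rot: [0.023, 1.0, 0.0, 0.001]
wrist_force: [0.0, 0.7, 6.1]
finger_gap: 0.0297
gripper_force: 30.0
```

Request:
jog_arm(increments=[-0.056, 0, 0.022, 0, 0, 0, 1, -0.111, 0, 0.048, 0, 0, 0, 1, -0.164, 0, 0.077, 0, 0, 0, 1, -0.2, 0, 0.1, 0, 0, 0, 1, -0.217, 0, 0.113, 0, 0, 0, 1, -0.217, 0, 0.113, 0, 0, 0, 1, -0.217, 0, 0.113, 0, 0, 0, 1, -0.217, 0, 0.113, 0, 0, 0, 1, -0.217, 0, 0.113, 0, 0, 0, 1, -0.217, 0, 0.113, 0, 0, 0, 1])

```text
clock: 36.05
tool_pos: [0.6838, 0.0207, 0.2048]
eef_rot: [0.023, 1.0, -0.0, 0.002]
wrist_force: [6.3, 0.1, 6.1]
finger_gap: 0.03
gripper_force: 30.0
```

Closed on its stop. Release, retreat upward, check.

Request:
jog_arm(increments=[0, 0, 0, 0, 0, 0, 0.7, 0, 0, 0, 0, 0, 0, 0.4, 0, 0, 0, 0, 0, 0, 0.3, 0, 0, 0, 0, 0, 0, 0.3, 0, 0, 0, 0, 0, 0, 0.3, 0, 0, 0, 0, 0, 0, 0.3, 0, 0, -0.15, 0, 0, 0, 0.3, 0, 0, -0.3, 0, 0, 0, 0.3, 0, 0, -0.45, 0, 0, 0, 0.3, 0, 0, -0.5, 0, 0, 0, 0.3])

```text
clock: 36.88
tool_pos: [0.6835, 0.0205, 0.3081]
eef_rot: [0.023, 1.0, 0.0, 0.002]
wrist_force: [-0.0, 0.3, 0.2]
finger_gap: 0.0661
gripper_force: 0.0
```

Request:
jog_arm(increments=[0.1, 0, -0.05, 0, 0, 0, 0.3, 0.2, 0, -0.1, 0, 0, 0, 0.3, 0.3, 0, -0.1, 0, 0, 0, 0.3, 0.3, 0, -0.1, 0, 0, 0, 0.3, 0.3, 0, -0.1, 0, 0, 0, 0.3, 0.3, 0, -0.1, 0, 0, 0, 0.3, 0.3, 0, -0.1, 0, 0, 0, 0.3, 0.3, 0, -0.1, 0, 0, 0, 0.3, 0.3, 0, -0.1, 0, 0, 0, 0.3, 0.3, 0, -0.1, 0, 0, 0, 0.3])

```text
clock: 37.72
tool_pos: [0.6228, 0.0234, 0.3232]
eef_rot: [0.023, 1.0, -0.0, -0.0]
wrist_force: [0.4, 0.4, -0.6]
finger_gap: 0.0657
gripper_force: 0.0
```

```bash
python3 - <<'E'
from h import *
v=snap('wrist','w13.png');P=cloud(v);m=(mask(v[0],'yellow')>0)&(P[...,2]>.17)&(P[...,2]<.26)
print('roller',m.sum(),np.median(P[m],0),P[m].min(0),P[m].max(0))
snap('side','s13.png');trays(snap('top'))
E
```

```text
roller 614 [0.67886401 0.02134366 0.21187565] [0.67291061 0.00620284 0.19879585] [0.68989874 0.03609672 0.21554904]
blue [372. 194.] [ 0.5982 -0.4401] size 134 94 long dir 89.4
blue [460.   1.] [ 1.4804 -0.8594] size 467 15 long dir -87.5
orange [493. 161.] [ 0.7605 -0.9256] size 363 169 long dir -6.0
orange [386.   5.] [ 1.4552 -0.5319] size 1114 51 long dir 90.0
orange [95.  1.] [1.4308 0.7471] size 842 15 long dir -88.9
```

View pics/s13.png

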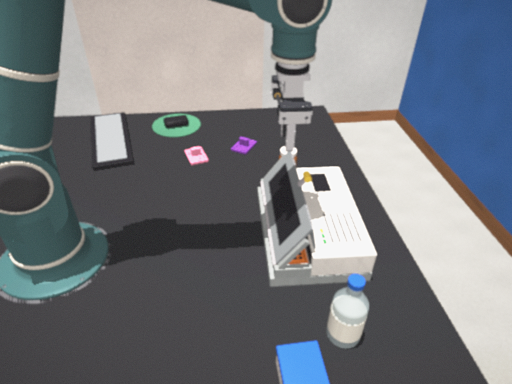

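The side view shows the cover closed (roller at 308,177, in the same place as at the start) and the orange tray under it (297,256). The bystanders have not moved and the gripper is clear.

```bash
python3 -c "
from cell import ctrl
print(ctrl.close_job())"
```

```text
the job is handed in; nothing more can be done
None
```

The job is handed in: the blue, orange and green trays sit level and flush in the seats of their colours and the cover is closed over them, with the bottle, tip box and jar left where they stood; the hand-in returned no verdict.

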